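# Feel the platen gap of a soil-sample press with a taper gauge

## Robot

A 6-joint arm with a two-finger parallel gripper is mounted at the origin on the work surface. World frame = base frame: x ahead of the robot, y to its left, z up, the work surface at z = 0. Lengths are in m, angles in rad, forces in N, time in s.
With the tool pointing down it reaches from about 0.225 to 0.725 m from the base axis. Payload 3.1 kg.
Tool frame: the origin (TCP) lies at the centre of the arm's flange, where the gripper is bolted on; the fingertips stand tips_ahead ahead of it and the grasp point (between the pads) lies 155 mm ahead of it (tips_ahead is the distance from the TCP to the fingertips, in m); z points along the fingers, y is the line along which they close (so a half turn about z gives the same grasp; the last joint's range is limited). The gripper opens to 85 mm and grips with 20 to 120 N. Pads are 22 mm wide; open, the fingers measure 114 mm over their backs; the gripper's body (76 mm by 85 mm) begins 54 mm behind the grasp point. The pads swing forward as they close: fully open they stand 13 mm farther back than shut.
Start: joints at [-1.348, 0.048, 0.099, 1.622, 0, 1.443], TCP at [0.18, -0.493, 0.405] pointing down, gripper open.
Joint ranges: [-2.91, 2.91], [-0.99, 1.94], [-1.21, 1.42], [-2.12, 2.29], [-1.49, 1.47], [-3.14, 3.14]. Speed limits (rad/s): [2.79, 2.79, 3.14, 3.14, 3.14, 3.14].

## Interface

Orientations are given as a rotation vector (axis times angle).
In Python, from plant import sense, camera, camera_info, sign_off, tips_ahead gives the robot as it stands.
- The arm moves only by the tool step_arm, never from a script. Its argument "series" is a list of rows, each a list of 2 entries, a list of its own where there are three numbers: the shift along the world's x, y, z in cm, then the turn, a rotation vector about the world's x, y, z in degrees. In form: [[[x, y, z], [rx, ry, rz]], ...]. A call has 1 to 20 rows; each row shifts and turns the commanded pose from where the row before left it; what a row does not reach is not made up. A row lasts 1/12 s, in which the tool goes at most 41.7 mm and 7.16 degrees, less where a joint would pass 70% of its speed; a pose out of reach is approached as far as the arm can. A call is refused whole if a number of a shift passes 4.17 or a number of a turn 7.16, either way. A call with a gripper value outside its range is refused whole. "grip" is the opening, from 0 (shut) to 1 (fully open), set as the call begins (left out, the last holds). The fingers move at their own pace and stop on an object; "grip_force" is the grip in N (left out, the last holds). Time passes only in rows, so rows that do not move let the fingers close. It gives the time, the measured TCP pose, the force, the opening and the grip force at its end, in the units of the state.
- sense(): the state, without advancing time (a new reading comes with each control period).
- camera(name): name is "scene" or "top"; returns (picture, depth): 400x640x3 uint8, red, green, blue; 400x640 float32, m along the optical axis (not along the pixel's ray), 0 where there is no reading.
- camera_info(name): a dict with "intrinsics" (3x3 intrinsics, pixels), "R" (3x3) and "t" (3): a world point X has camera coordinates R X + t. Camera axes: x right, y down, z forward; pixel columns grow to the right and rows downward; lengths in m; the calibration is good to about 2 mm. A picture is of the moment at which its call begins. camera_info takes no time and is no camera call.
- sign_off(): hands the job in; it is judged then, once.
The state is a dict: "clock": time; "joint_pos": joint angles; "qvel": joint speeds; "tau": joint torques, N m; "tool_pos": TCP position; "orientation": TCP orientation; "wrist_force": force on the tool from outside, world axes, zero at the start; "moment": the same for the moment, N m; "opening": finger opening in m; "gripper_force": force on a finger pad.
Only numpy, scipy, OpenCV 4.12 (cv2) and the standard library are available. Lean on these libraries where they do the work, as an engineer would, in place of code of your own. Each camera call takes 0.05 s, during which the arm holds its last target. There are 200 camera calls.

## Task

First swing the clear guard door of the small sample press wide open, about a right angle (it has a yellow handle). Then pick up the taper feeler gauge by its blue handle, lay its blade flat on the lower platen and slide it, thin end first and straight in from the front, under the sprung upper platen until it drags snugly: it should just have lifted that platen, by a millimetre or two, never jammed in harder. Finish while still gripping the gauge motionless at that depth, with the door left open and the bowl, the tub and the beaker left alone.

Things in the scene. Friction and masses are not known exactly. Their poses are not given: they have to be found in the camera images.
- press: Bench press, fixed. Origin: underside centre of its blue base (250 wide, 30 mm high, front edge at x -110). Local x points into the press (door side is -x), y left, z up. Steel lower platen: flat top at z 60, x -70 to +60, y +-45, so it juts 50 mm in front of the upper platen as an open ledge. Clear side guards 100 mm high at y +-100, x -110 to -5. Two 22 mm columns at x +30, y +-85.
- head: Blue crosshead carrying the sprung aluminium upper platen (80 x 80 x 22 mm), fixed on the press, axes as the press; its height differs from run to run. Origin: underside centre of the platen at rest, at x +20 on the press. Gap between the platens at rest 4 to 6.5 mm. Crosshead: underside 117 mm above this origin, x -20 to +40, 230 mm wide, knob on top up to 175 mm.
- platen_front (a point): Middle of the lower front edge of the upper platen at rest (40 mm in front of the head origin). The blade goes in here.
- platen (a joint): Lift of the upper platen (m): 0 at rest, grows upward, stop at 0.012. A 250 g plate guided upright, resting on a stop; a 2500 N/m spring pushes it back down, so lifted 1.5 mm it presses on the blade with about 6 N. Friction of the blade on both platens is about 0.6, so the push needed is about 1.3 times the pressing force.
- guard (a joint): Angle of the clear guard door in rad: 0 shut, grows as it opens towards the robot's side, stop at 1.9. Hinge upright at the door's left (+y) end; seen from above it opens clockwise. It stays where it is left (friction 0.1 N m) and may start a little ajar.
- guard_handle (a point): Point in the door's yellow handle, an upright round bar 12 mm in diameter, 165 mm along the door from the hinge, 45 mm in front of the hinge plane (31 mm clear of the door). The bar rises 20 mm above this point (to 120 mm above the bench); two thin stubs hold it to the door, at this point's height and 40 mm below. Door 192 mm long, top 106 mm above the bench. Moves with the door.
- guard_hinge (a point): Point on the door's upright hinge axis, at the height of guard_handle.
- gauge: Taper feeler gauge lying flat on the bench. Origin: underside centre of its blue handle (80 long in x, 20 wide, 30 mm high, yellow mark near the rear). Steel blade 18 mm wide, from x +40 to its tip at x +150; underside flat, level with the handle's; 2 mm thick at the tip, 1 mm thicker every 12 mm back. About 150 g, balanced near the handle's front. x points to the tip, z up.
- gauge_tip (a point): Thin end of the blade: local (150, 0, 1) mm on the gauge.
- bowl: Bystander: open steel bowl, 130 mm across the rim, 60 mm high, standing on the bench; origin underside centre.
- tub: Bystander: grey lidded tub, 90 mm across, 90 mm high, standing on the bench; origin underside centre.
- beaker: Bystander: white plastic beaker, 72 mm across, 90 mm high, standing on the bench; origin underside centre.
There are look-alikes about, which are no part of the job. What is meant by the gauge is not green, and is the smaller of those in its own colour.

How it is judged:
On the way, in this order (a step that is already met when the one before it is completed fails the run):
1. the guard door is swung open, at least 1.2 rad (value of joint guard above 1.2 rad), for 0.2 s.
2. the gauge is held in the fingers, lifted over 40 mm off the bench (height (world z) of gauge above 0.04 m and contact force between the fingers and gauge above 1 N), for 0.2 s.
3. the blade's tip is at least 10 mm under the upper platen (x of gauge_tip in the frame of platen_front above 0.01 m and z of gauge_tip in the frame of platen_front below 0.004 m and z of gauge_tip in the frame of press above 0.055 m), for 0.1 s.
At the end, for the whole second after the job is handed in: Gauge still, gripped (over 2 N), level within 0.08 rad, square within 0.2 rad; tip 15 mm or more under the upper platen, within 25 mm of the middle line; platen lifted 0.4 to 3.5 mm and pressing on the blade over 1.5 N; guard door open over 1.1 rad (value of joint platen between 0.0004 and 0.0035 m and contact force between gauge and head above 1.5 N and x of gauge_tip in the frame of platen_front above 0.015 m and y of gauge_tip in the frame of press between -0.025 and 0.025 m and z of gauge_tip in the frame of press above 0.057 m and angle between the x axis of gauge and the x axis of press, either way round below 0.2 rad and angle between gauge's own z axis and vertical below 0.08 rad and contact force between the fingers and gauge above 2 N and linear speed of gauge below 0.01 m/s and value of joint guard above 1.1 rad); the arm keeps its last pose, push and grip.
It fails at once if the upper platen is forced up by more than 5 mm (value of joint platen above 0.005 m).
It fails at once if a bystander is shifted by more than 30 mm or tipped (distance of any of bowl, tub, beaker from where it was at the start of the episode above 0.03 m or angle between any of bowl, tub, beaker's own z axis and vertical above 0.4 rad).
It also fails if it takes over 69 s, if anything falls off the work surface, if the arm or the gripper's body presses on something with over 40 N, if the wrist force passes 120 N, or if a joint passes its speed limit or range.

## Working session

There is one attempt and no reset: what is moved stays moved. The work goes in short steps, Python scripts to look and compute and a tool call to move; the robot and the scene stay as the last step left them, time stands still between calls to the robot, and variables do not carry over. Pictures are saved under pics/ and viewed, at most 10 in all, crops included, and the job is handed in when it is done.

Besides the shell and the picture viewer there is one more tool, called after "Request:" as a command line: name --argument value ..., lists and objects as JSON in quotes. step_arm: Moves the arm, as the interface text tells. Its arguments: {"type":"object","properties":{"series":{"type":"array","items":{"type":"array"}},"grip":{"type":"number"},"grip_force":{"type":"number"}},"required":["series"]}

```bash
mkdir -p pics; cat > h.py <<'E'
import numpy as np, cv2
from plant import sense, camera, camera_info, sign_off, tips_ahead
def cloud(name):
    im,d=camera(name); c=camera_info(name); K,R,t=[np.array(c[k]) for k in("intrinsics","R","t")]
    v,u=np.mgrid[:400,:640]
    p=np.stack([(u-K[0,2])/K[0,0]*d,(v-K[1,2])/K[1,1]*d,d],-1)
    return im,d,(p-t)@R
def ray(name,u,v,z):
    c=camera_info(name); K,R,t=[np.array(c[k]) for k in("intrinsics","R","t")]
    o=-R.T@t; r=R.T@np.linalg.inv(K)@np.array([u,v,1.]); return o+r*(z-o[2])/r[2]
def save(n,im): cv2.imwrite('pics/'+n+'.png',im[...,::-1])
E
python3 - <<'E'
from h import *
a={}
for n in("scene","top"):
    im,d,P=cloud(n); save(n,im); np.savez(n,im=im,d=d,P=P)
    c=camera_info(n); print(n,-np.array(c["R"]).T@np.array(c["t"]),np.array(c["R"]).round(3).tolist(),c["intrinsics"])
    hsv=cv2.cvtColor(im,cv2.COLOR_RGB2HSV)
    for nm,lo,hi in(("blue",(95,90,40),(130,255,255)),("yel",(20,110,90),(35,255,255)),("green",(40,80,40),(90,255,255))):
        m=cv2.inRange(hsv,lo,hi); k,l,s,ce=cv2.connectedComponentsWithStats(m)
        for i in range(1,k):
            if s[i,4]>15: print(nm,s[i].tolist(),ce[i].round(1),np.median(P[(l==i)&(d>0)],0).round(3) if ((l==i)&(d>0)).any() else None)
print(sense(),tips_ahead() if callable(tips_ahead) else tips_ahead)
E
```

```text
scene [1.36602055 0.44876977 1.14563934] [[-0.488, 0.873, 0.016], [0.66, 0.38, -0.648], [-0.572, -0.306, -0.761]] [[471.00165644   0.         316.82609932]
 [  0.         471.00165644 202.10936931]
 [  0.           0.           1.        ]]
blue [255, 0, 117, 68, 5252] [318.5  25.9] [-0.646 -0.638 -0.132]
blue [405, 0, 48, 86, 2120] [423.1  38.3] [-0.65  -0.082 -0.031]
blue [449, 20, 8, 13, 28] [453.1  25. ] [-1.112 -0.053 -0.168]
blue [439, 23, 7, 7, 21] [441.9  26.2] [-0.839 -0.054 -0.055]
blue [398, 105, 5, 6, 16] [399.9 107.1] [0.014 0.058 0.071]
blue [384, 107, 17, 17, 88] [392.3 116.2] [0.046 0.044 0.042]
blue [228, 154, 21, 15, 151] [236.6 160.8] [ 0.497 -0.328  0.023]
blue [263, 155, 30, 22, 303] [278.3 165.3] [ 0.446 -0.19   0.03 ]
blue [622, 184, 18, 29, 249] [632.8 199.4] [-0.722  1.087 -0.583]
blue [303, 197, 54, 31, 260] [327.2 210.5] [0.594 0.068 0.103]
blue [249, 203, 114, 111, 4595] [306.7 258. ] [0.775 0.126 0.031]
blue [608, 214, 32, 47, 312] [623.  237.2] [-0.367  1.047 -0.511]
blue [624, 217, 6, 9, 16] [626.7 220.8] [-0.469  1.047 -0.492]
blue [603, 269, 5, 10, 17
[... 2763 characters left out ...]
, 'joint_pos': array([-1.34777360e+00,  4.86590598e-02,  9.77443217e-02,  1.62196490e+00,
        4.54339894e-05,  1.44300238e+00]), 'qvel': array([ 9.35806020e-05, -2.61882657e-03,  2.21651783e-03, -5.86968334e-04,
       -8.50990883e-04,  7.05078142e-04]), 'tau': array([ 2.97532744e-03, -3.39851010e+01,  3.20935500e+01,  1.57839147e-02,
       -7.79659831e-05,  2.90953075e-06]), 'tool_pos': array([ 0.18038106, -0.49284708,  0.40363787]), 'orientation': array([-3.09133492e+00, -5.47876439e-01,  8.44145093e-05]), 'wrist_force': array([-0.92760836, -1.19121251, -0.02118609]), 'moment': array([ 0.03134745,  0.01996456, -0.0453133 ]), 'gripper_force': 0.0, 'opening': 0.08552520853356538} 0.1734
```

View pics/scene.png

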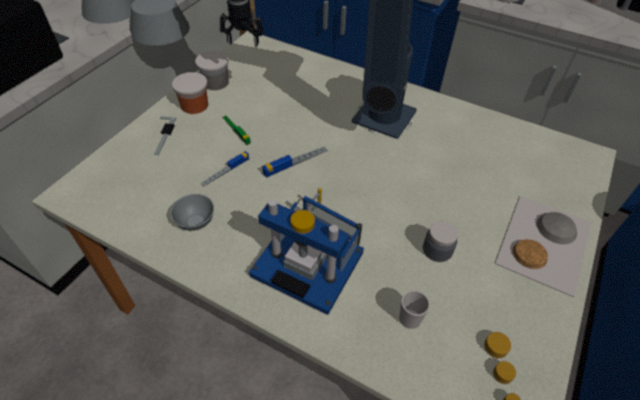

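View pics/top.png

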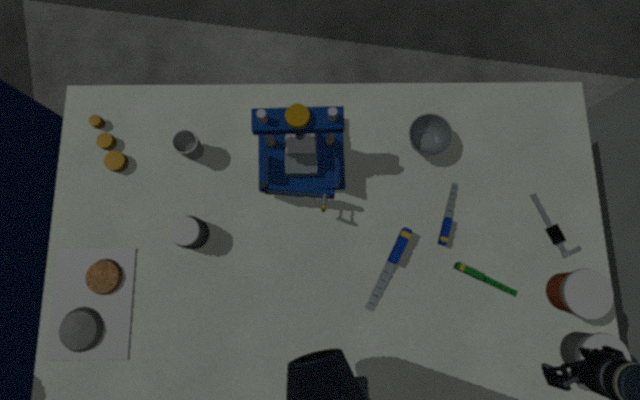

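The scene view shows the press at (305,258) with its yellow door handle at (319,194). Gauge candidates in the top view:
- Blue, smaller, at (446,229), with its top about 30 mm high.
- Blue, larger, at (398,249), about 41 mm high.
- Green, at (480,278).

The one meant is the smaller blue one at (446,229), since it is not green and is the smaller of the two blues. I'll confirm it in a crop and measure.

```bash
python3 - <<'E'
from h import *
z=np.load('top.npz'); im,d,P=z['im'],z['d'],z['P']
zs=np.load('scene.npz'); ims,ds,Ps=zs['im'],zs['d'],zs['P']
a=cv2.resize(im[165:320,350:500],None,fx=3.6,fy=3.6,interpolation=cv2.INTER_CUBIC)[:500,:380]
b=cv2.resize(im[95:220,240:365],None,fx=3.2,fy=4,interpolation=cv2.INTER_CUBIC)[:500]
o=np.zeros((500,800,3),np.uint8); o[:,:380]=a; o[:b.shape[0],390:390+b.shape[1]]=b; save('crop1',o)
# gauge: all points above bench in both views near small gauge
def pca(Q):
    c=Q.mean(0); w,v=np.linalg.eigh(np.cov((Q-c).T)); return c,v[:,-1]
for nm,I,D,PP,box in(("top",im,d,P,(435,462,178,248)),("scene",ims,ds,Ps,(198,252,150,188))):
    u0,u1,v0,v1=box; hsv=cv2.cvtColor(I,cv2.COLOR_RGB2HSV)
    m=cv2.inRange(hsv,(95,90,40),(130,255,255))|cv2.inRange(hsv,(20,110,90),(35,255,255))
    s=np.zeros_like(m,bool); s[v0:v1,u0:u1]=1
    Q=PP[s&(D>0)]; H=PP[s&(m>0)&(D>0)]; H=H[H[:,2]>.022]
    r=cv2.minAreaRect(H[:,:2].astype(np.float32)*1000); print(nm,"handle top rect mm",r,"z",np.median(H[:,2]),len(H))
    B=Q[(Q[:,2]>.0035)&(Q[:,2]<.016)]; 
    if len(B)>5:
        c,ax=pca(B[:,:2]); t=(B[:,:2]-c)@ax; print(" blade c",c,"ax",ax,np.degrees(np.arctan2(ax[1],ax[0])),"ends",c+t.min()*ax,c+t.max()*ax,len(B))
# press base: blue with z 0.02..0.04
for nm,I,D,PP in(("top",im,d,P),("scene",ims,ds,Ps)):
    hsv=cv2.cvtColor(I,cv2.COLOR_RGB2HSV); m=(cv2.inRange(hsv,(95,70,30),(130,255,255))>0)&(D>0)
    near=(abs(PP[...,0]-.7)<.2)&(abs(PP[...,1]-.08)<.2)
    for lab,lo,hi in(("base",.022,.04),("cross",.19,.235)):
        Q=PP[m&near&(PP[...,2]>lo)&(PP[...,2]<hi)]
        if len(Q)>20: print(nm,lab,cv2.minAreaRect(Q[:,:2].astype(np.float32)*1000),np.median(Q[:,2]),len(Q))
    y=(cv2.inRange(hsv,(18,90,60),(38,255,255))>0)&(D>0)&near
    Q=PP[y&(PP[...,2]<.16)&(PP[...,0]<.6)]; print(nm,"handle pts",len(Q),Q.round(3).tolist() if len(Q)<30 else (np.median(Q,0),Q.min(0),Q.max(0)))
    Q=PP[near&y&(PP[...,2]>.2)]; print(nm,'knob',np.median(Q,0))
    # grey stuff platen heights
    sat=hsv[...,1]; g=near&(D>0)&(sat<90)
    for lo,hi in((.05,.064),(.07,.105),(.105,.2),(.2,.3)):
        Q=PP[g&(PP[...,2]>lo)&(PP[...,2]<hi)]
        if len(Q)>5: print(nm,lo,len(Q),np.median(Q,0).round(4),Q.min(0).round(3),Q.max(0).round(3))
# bystanders
for nm,(x,y) in dict(bowl=(.69,-.27),).items(): pass
hs=(P[...,2]>.05)&(d>0)
k,l,s,c=cv2.connectedComponentsWithStats(hs.astype(np.uint8))
for i in range(1,k):
    if s[i,4]>40: print(s[i].tolist(),P[l==i].min(0).round(3),P[l==i].max(0).round(3))
E
```

```text
top handle top rect mm ((482.8302307128906, -330.93255615234375), (21.67064094543457, 79.28062438964844), 73.36665344238281) z 0.030546055039371377 187
 blade c [ 0.54758752 -0.35148512] ax [-0.98304822  0.18334722] 169.43521293444647 ends [ 0.64455859 -0.36957109] [ 0.43737321 -0.33092917] 379
scene handle top rect mm ((489.1053466796875, -330.2977294921875), (24.070749282836914, 78.02725219726562), 76.84833526611328) z 0.027109785568714382 96
 blade c [ 0.5359392  -0.34326032] ax [-0.94019889  0.34062597] 160.08498417417104 ends [ 0.63894837 -0.38057965] [ 0.44828966 -0.31150564] 172
top base ((677.5921630859375, 76.03285217285156), (194.04525756835938, 246.10797119140625), 0.8234042525291443) 0.030124111428321526 2634
top cross ((745.9617919921875, 77.27486419677734), (59.5633659362793, 226.4400177001953), 1.2644437551498413) 0.21791515223059668 1503
top handle pts 17 [[0.546, 0.019, 0.114], [0.545, 0.017, 0.119], [0.545, 0.014, 0.119], [0.562, 0.02, 0.002], [0.542, 0.019, 0.119], [0.542, 0.017, 0.121], [0.542, 0.014, 0.119], [0.542, 0.011, 0.117], [0.54, 0.019, 0.115], [0.539, 0.
[... 1249 characters left out ...]
8 0.195]
scene 0.2 329 [0.7557 0.0659 0.239 ] [ 0.721 -0.036  0.202] [0.784 0.175 0.258]
[251, 103, 94, 71, 3934] [ 0.646 -0.037  0.05 ] [0.778 0.193 0.259]
[409, 113, 44, 43, 328] [ 0.694 -0.36   0.05 ] [ 0.823 -0.233  0.066]
[171, 129, 30, 28, 388] [0.699 0.362 0.05 ] [0.771 0.434 0.095]
[335, 145, 5, 42, 146] [ 0.609 -0.028  0.051] [ 0.714 -0.018  0.107]
[260, 147, 75, 65, 795] [ 0.536 -0.015  0.05 ] [0.711 0.183 0.121]
[170, 216, 35, 33, 909] [0.442 0.34  0.051] [0.529 0.423 0.096]
[554, 269, 60, 50, 2300] [ 0.248 -0.724  0.05 ] [ 0.371 -0.596  0.114]
[541, 333, 99, 67, 4330] [ 0.133 -0.744  0.05 ] [ 0.218 -0.42   0.497]
[286, 348, 80, 52, 3186] [ 0.177 -0.028  0.173] [0.207 0.101 0.586]
```

View pics/crop1.png

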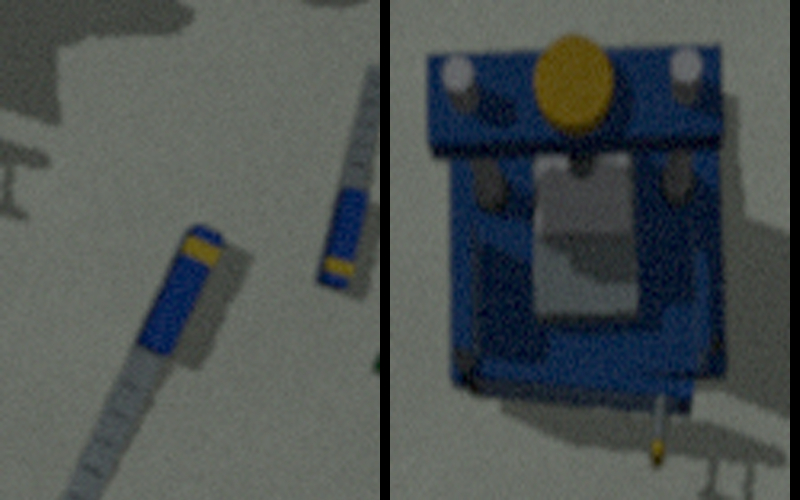

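The crop confirms it: the slim blue gauge on the right has a narrow handle, its yellow mark at the rear and its tip pointing away. The door is ajar about 0.07 rad, with its handle bar at about (0.543, 0.016). I'll start with the door.

Request:
step_arm --series '[[[1.8, 2.55, 0], [0, 0, 7]], [[1.8, 2.55, 0], [0, 0, 7]], [[1.8, 2.55, 0], [0, 0, 7]], [[1.8, 2.55, 0], [0, 0, 7]], [[1.8, 2.55, 0], [0, 0, 7]], [[1.8, 2.55, 0], [0, 0, 7]], [[1.8, 2.55, 0], [0, 0, 7]], [[1.8, 2.55, 0], [0, 0, 7]], [[1.8, 2.55, 0], [0, 0, 7]], [[1.8, 2.55, 0], [0, 0, 7]], [[1.8, 2.55, 0], [0, 0, 7]], [[1.8, 2.55, 0], [0, 0, 7]], [[1.8, 2.55, 0], [0, 0, 7]], [[1.8, 2.55, 0], [0, 0, 7]], [[1.8, 2.55, 0], [0, 0, 7]], [[1.8, 2.55, 0], [0, 0, 7]], [[1.8, 2.55, 0], [0, 0, 7]], [[1.8, 2.55, 0], [0, 0, 7]], [[1.8, 2.55, 0], [0, 0, 7]], [[1.8, 2.55, 0], [0, 0, 7]]]' --grip 1

```text
clock: 1.77
tool_pos: [0.5409, 0.0185, 0.404]
orientation: [-0.533, -3.095, 0.0]
wrist_force: [0.1, 0.1, 0.4]
opening: 0.0852
gripper_force: 0.0
```

Request:
step_arm --series '[[[0, 0, -1], [0, 0, 7]], [[0, 0, -1], [0, 0, 7]], [[0, 0, -1], [0, 0, 1]], [[0, 0, 0], [0, 0, 0]], [[0, 0, 0], [0, 0, 0]]]'

```text
clock: 2.18
tool_pos: [0.5399, 0.0168, 0.3735]
orientation: [-0.139, -3.136, -0.0]
wrist_force: [0.9, -0.3, -0.5]
opening: 0.0853
gripper_force: 0.0
```

Request:
step_arm --series '[[[0.3, 0, -2], [0, 0, 0]], [[0, 0, -2], [0, 0, 0]], [[0, 0, -2], [0, 0, 0]], [[0, 0, -2], [0, 0, 0]], [[0, 0, -2], [0, 0, 0]], [[0, 0, -1.3], [0, 0, 0]], [[0, 0, -1], [0, 0, 0]]]'

```text
clock: 2.77
tool_pos: [0.5429, 0.0165, 0.2507]
orientation: [-0.139, -3.137, -0.0]
wrist_force: [-0.6, 0.7, -0.3]
opening: 0.0854
gripper_force: 0.0
```

Request:
step_arm --series '[[[0, 0, 0], [0, 0, 0]], [[0, 0, 0], [0, 0, 0]], [[0, 0, 0], [0, 0, 0]], [[0, 0, 0], [0, 0, 0]], [[0, 0, 0], [0, 0, 0]], [[0, 0, 0], [0, 0, 0]], [[0, 0, 0], [0, 0, 0]], [[0, 0, 0], [0, 0, 0]], [[0, 0, 0], [0, 0, 0]], [[0, 0, 0], [0, 0, 0]]]' --grip 0 --grip_force 20

```text
clock: 3.6
tool_pos: [0.5438, 0.0169, 0.2528]
orientation: [0.134, 3.137, -0.0]
wrist_force: [-0.3, 0.6, 5.1]
opening: 0.0112
gripper_force: 21.0
```

```bash
python3 - <<'E'
import numpy as np
t=np.radians(4.6+5*np.arange(0,18)); p=100*np.c_[-.165*np.sin(t)-.045*np.cos(t),-.165*np.cos(t)+.045*np.sin(t)]
print(np.diff(p,axis=0).round(2).tolist())
E
```

```text
[[-1.38, 0.57], [-1.33, 0.69], [-1.26, 0.8], [-1.19, 0.91], [-1.1, 1.01], [-1.01, 1.1], [-0.91, 1.18], [-0.8, 1.26], [-0.69, 1.32], [-0.57, 1.38], [-0.45, 1.42], [-0.33, 1.46], [-0.2, 1.48], [-0.07, 1.49], [0.06, 1.49], [0.19, 1.48], [0.32, 1.46]]
```

Request:
step_arm --series '[[[-0.7, 0.28, 0], [0, 0, -2.5]], [[-0.68, 0.29, 0], [0, 0, -2.5]], [[-0.67, 0.34, 0], [0, 0, -2.5]], [[-0.66, 0.35, 0], [0, 0, -2.5]], [[-1.26, 0.8, 0], [0, 0, -5]], [[-1.19, 0.91, 0], [0, 0, -5]], [[-1.1, 1.01, 0], [0, 0, -5]], [[-1.01, 1.1, 0], [0, 0, -5]]]'

```text
clock: 4.27
tool_pos: [0.471, 0.0681, 0.2527]
orientation: [0.948, 2.992, 0.002]
wrist_force: [2.9, 1.4, 3.4]
opening: 0.011
gripper_force: 21.0
```

Request:
step_arm --series '[[[-0.91, 1.18, 0], [0, 0, -5]], [[-0.8, 1.26, 0], [0, 0, -5]], [[-0.69, 1.32, 0], [0, 0, -5]], [[-0.57, 1.38, 0], [0, 0, -5]], [[-0.45, 1.42, 0], [0, 0, -5]], [[-0.33, 1.46, 0], [0, 0, -5]], [[-0.2, 1.48, 0], [0, 0, -5]], [[-0.07, 1.49, 0], [0, 0, -5]], [[0.06, 1.49, 0], [0, 0, -5]], [[0.19, 1.48, 0], [0, 0, -5]], [[0.32, 1.46, 0], [0, 0, -5]], [[0, 0, 0], [0, 0, 0]], [[0, 0, 0], [0, 0, 0]], [[0, 0, 0], [0, 0, 0]]]'

```text
clock: 5.43
tool_pos: [0.4376, 0.222, 0.2528]
orientation: [2.216, 2.222, 0.005]
wrist_force: [4.6, -2.2, 3.1]
opening: 0.0111
gripper_force: 21.2
```

Request:
step_arm --series '[[[0, 0, 0], [0, 0, 0]], [[0, 0, 0], [0, 0, 0]], [[0, 0, 0], [0, 0, 0]], [[0, 0, 0], [0, 0, 0]], [[0, 0, 0], [0, 0, 0]], [[0, 0, 0], [0, 0, 0]], [[0, 0, 0], [0, 0, 0]], [[0, 0, 0], [0, 0, 0]], [[0, 0, 0], [0, 0, 0]], [[0, 0, 0], [0, 0, 0]]]' --grip 1

```text
clock: 6.27
tool_pos: [0.4362, 0.222, 0.2518]
orientation: [-2.22, -2.223, -0.0]
wrist_force: [-0.4, 0.4, 0.7]
opening: 0.0856
gripper_force: 0.0
```

Request:
step_arm --series '[[[0, 0, 2], [0, 0, 0]], [[0, 0, 3], [0, 0, 0]], [[0, 0, 3], [0, 0, 0]], [[0, 0, 3], [0, 0, 0]], [[0, -3, 1], [0, 0, 6]], [[0, -3, 0], [0, 0, 7]], [[0, -3, 0], [0, 0, 7]], [[0, -3, 0], [0, 0, 7]], [[0, -3, 0], [0, 0, 7]], [[0, -3, 0], [0, 0, 7]], [[0, -3, 0], [0, 0, 7]], [[0, -3, 0], [0, 0, 7]], [[0, -3, 0], [0, 0, 7]], [[0, -3, 0], [0, 0, 7]], [[0, -3, 0], [0, 0, 7]], [[0, 0, 0], [0, 0, 0]]]'

```text
clock: 7.6
tool_pos: [0.4365, -0.1031, 0.3716]
orientation: [0.438, 3.11, -0.005]
wrist_force: [-0.7, 1.1, 0.4]
opening: 0.0856
gripper_force: 0.0
```

```bash
python3 - <<'E'
from h import *
print(sense()['tool_pos'])
for n in("top","scene"):
    fr=[cloud(n) for _ in range(4)]
    im=np.mean([f[0] for f in fr],0).astype(np.uint8); D=np.stack([f[1] for f in fr]); d=np.where((D>0).all(0),np.median(D,0),0); P=np.median([f[2] for f in fr],0)
    np.savez(n+'2',im=im,d=d,P=P); save(n+'2',im)
a=np.load('top2.npz')['im'];b=np.load('scene2.npz')['im']
o=np.zeros((560,800,3),np.uint8)
A=cv2.resize(a[170:260,420:480],None,fx=6,fy=6,interpolation=cv2.INTER_CUBIC);o[:540,:360]=A
B=cv2.resize(a[90:280,230:370],None,fx=2.9,fy=2.9,interpolation=cv2.INTER_CUBIC);o[:B.shape[0],380:380+B.shape[1]]=B
save('crop2',o)
E
```

```text
[ 0.43648422 -0.10306813  0.37164759]
```

View pics/crop2.png

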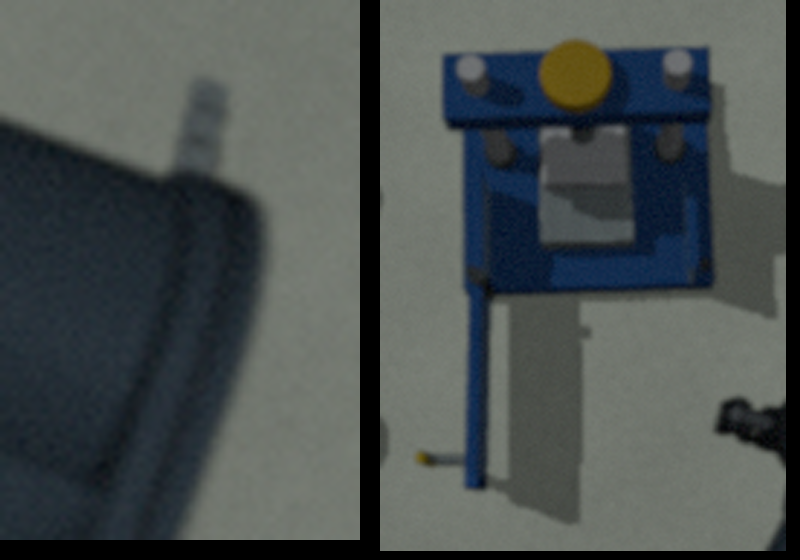

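Door is open about a right angle, with the hinge at crop (480,280) and the handle at (422,458). The arm hides the gauge, so I'll swing it aside and measure.

Request:
step_arm --series '[[[-0.8, 3, 0.5], [0, 0, 0]], [[-0.8, 3, 0.5], [0, 0, 0]], [[-0.8, 3, 0.5], [0, 0, 0]], [[-0.8, 3, 0.5], [0, 0, 0]], [[-0.8, 3, 0.5], [0, 0, 0]], [[-0.8, 3, 0.5], [0, 0, 0]], [[-0.8, 3, 0.5], [0, 0, 0]], [[-0.8, 3, 0.5], [0, 0, 0]], [[0, 0, 0], [0, 0, 0]]]'

```text
clock: 8.75
tool_pos: [0.3707, 0.1452, 0.4131]
orientation: [0.424, 3.112, 0.006]
wrist_force: [0.9, 0.2, 0.2]
opening: 0.0854
gripper_force: 0.0
```

```bash
cat > meas.py <<'E'
from h import *
def grab(n,k=6):
    fr=[cloud(n) for _ in range(k)]
    return np.mean([f[0] for f in fr],0).astype(np.uint8),np.median([f[1] for f in fr],0),np.median([f[2] for f in fr],0)
E
python3 - <<'E'
from meas import *
crops=[]
for n,(u0,u1,v0,v1) in(("top",(432,466,174,250)),("scene",(195,254,145,192))):
    im,d,P=grab(n); np.savez(n+'3',im=im,d=d,P=P)
    hsv=cv2.cvtColor(im,cv2.COLOR_RGB2HSV); H=cv2.inRange(hsv,(95,90,40),(130,255,255))|cv2.inRange(hsv,(20,100,70),(35,255,255))
    g=cv2.GaussianBlur(cv2.cvtColor(im,cv2.COLOR_RGB2GRAY),(0,0),1)[v0:v1,u0:u1]; 
    W=np.zeros_like(H); W[v0:v1,u0:u1]=H[v0:v1,u0:u1]
    Q=P[(W>0)]; T=Q[Q[:,2]>.024]; r=cv2.minAreaRect(T[:,:2].astype(np.float32)*1e3)
    print(n,'handle',np.round(r[0],1),np.round(r[1],1),r[2],'z',np.percentile(T[:,2],[10,50,90]).round(4),len(T),'mean',T.mean(0).round(4))
    c=T.mean(0)[:2]; w,v=np.linalg.eigh(np.cov((T[:,:2]-c).T)); print(' pca deg',np.degrees(np.arctan(v[1,1]/v[0,1])))
    yy=P[(W>0)&(cv2.inRange(hsv,(20,100,70),(35,255,255))>0)]; print(' yellow',np.median(yy,0).round(4))
    A=cv2.resize(im[v0:v1,u0:u1],None,fx=6,fy=6,interpolation=cv2.INTER_CUBIC); crops.append(A)
o=np.zeros((470,580,3),np.uint8); o[:456,:204]=crops[0]; o[:282,220:220+354]=crops[1]; save('crop3',o)
# press
for n in("top","scene"):
    z=np.load(n+('2' if n=="top" else '3')+'.npz'); im,d,P=z['im'],z['d'],z['P']; hsv=cv2.cvtColor(im,cv2.COLOR_RGB2HSV)
    blue=(cv2.inRange(hsv,(95,70,30),(130,255,255))>0)&(d>0); near=(abs(P[...,0]-.7)<.2)&(abs(P[...,1]-.08)<.2)
    for lab,lo,hi in(("base",.024,.036),("cross",.205,.23)):
        Q=P[blue&near&(P[...,2]>lo)&(P[...,2]<hi)&(P[...,0]>.58)]; print(n,lab,np.round(cv2.minAreaRect(Q[:,:2].astype(np.float32)*1e3),1) if 0 else cv2.minAreaRect(Q[:,:2].astype(np.float32)*1e3),np.median(Q[:,2]))
    m=near&(hsv[...,1]<90)&(d>0)&(abs(P[...,1]-.077)<.04)
    for lo,hi,xl,xh in((.05,.068,.645,.69),(.075,.1,.70,.78)):
        Q=P[m&(P[...,2]>lo)&(P[...,2]<hi)&(P[...,0]>xl)&(P[...,0]<xh)]; print(n,lo,len(Q),np.median(Q,0).round(4),Q.min(0).round(3),Q.max(0).round(3))
E
```

```text
top handle [ 483.3 -330.4] [19.9 78.8] 73.4482192993164 z [0.0288 0.0305 0.0318] 189 mean [ 0.4843 -0.3302  0.0304]
 pca deg -16.778019456821674
 yellow [ 0.4588 -0.3232  0.0307]
scene handle [ 488.4 -329.1] [21.3 77.9] 72.9202880859375 z [0.0259 0.0277 0.0291] 91 mean [ 0.4912 -0.3292  0.0275]
 pca deg -17.60137143204873
 yellow [ 0.4637 -0.3184  0.0271]
top base ((690.7708740234375, 76.41133880615234), (167.27789306640625, 245.46519470214844), 1.1384721994400024) 0.030028318570827002
top cross ((745.9368286132812, 77.99484252929688), (57.99522018432617, 224.33934020996094), 1.1749768257141113) 0.21814403383401149
top 0.05 425 [0.667  0.076  0.0601] [0.647 0.039 0.051] [0.69  0.116 0.063]
top 0.075 481 [0.7251 0.0774 0.0879] [0.7   0.038 0.085] [0.752 0.116 0.099]
scene base ((726.3143310546875, 79.32559204101562), (230.75704956054688, 248.22891235351562), 1.2270526885986328) 0.028088324354677147
scene cross ((751.289794921875, 80.40103149414062), (61.228450775146484, 228.0084686279297), 1.064948320388794) 0.21624400131321692
  return _methods._mean(a, axis=axis, dtype=dtype,
  ret = um.true_divide(
Traceback (most recent call last):
ValueError: zero-size array to reduction operation minimum which has no identity
```

View pics/crop3.png

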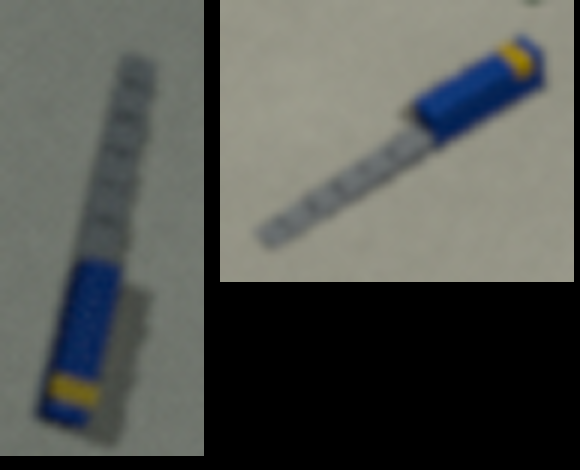

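The crop shows the slim gauge on its own: tip at about (137,60) and handle centre at about (80,340) in the top-view part. It points 16.8° to the right of +x, with the handle centre near (0.486, -0.330). Going to grasp it.

Request:
step_arm --series '[[[0.8, -3, -0.8], [0, 0, -1.3]], [[0.8, -3, -0.8], [0, 0, 0]], [[0.8, -3, -0.8], [0, 0, 0]], [[0.8, -3, -0.8], [0, 0, 0]], [[0.8, -3, -0.8], [0, 0, 0]], [[0.8, -3, -0.8], [0, 0, 0]], [[0.8, -3, -0.8], [0, 0, 0]], [[0.8, -3, -0.8], [0, 0, 0]], [[0.8, -3, -0.8], [0, 0, 0]], [[0.8, -3, -0.8], [0, 0, 0]], [[0.8, -3, -0.8], [0, 0, 0]], [[0.8, -3, -0.8], [0, 0, 0]], [[0.8, -3, -0.8], [0, 0, 0]], [[0.8, -3, -0.8], [0, 0, 0]], [[0.8, -3, -0.8], [0, 0, 0]], [[0.8, -3, -0.8], [0, 0, 0]], [[0, 0, 0], [0, 0, 0]], [[0, 0, 0], [0, 0, 0]]]'

```text
clock: 10.85
tool_pos: [0.5, -0.3406, 0.2818]
orientation: [-0.476, -3.103, -0.003]
wrist_force: [-0.1, 0.3, -0.4]
opening: 0.0852
gripper_force: 0.0
```

Request:
step_arm --series '[[[0, 0.6, -2], [0, 0, 0.6]], [[0, 0, -2], [0, 0, 0]], [[0, 0, -2], [0, 0, 0]], [[0, 0, -2], [0, 0, 0]], [[0, 0, -1.3], [0, 0, 0]], [[0, 0, -0.7], [0, 0, 0]], [[0, 0, 0], [0, 0, 0]], [[0, 0, 0], [0, 0, 0]]]'

```text
clock: 11.52
tool_pos: [0.5006, -0.3329, 0.1844]
orientation: [0.455, 3.108, -0.0]
wrist_force: [0.2, -0.7, 0.3]
opening: 0.0857
gripper_force: 0.0
```

Request:
step_arm --series '[[[0, 0, 0], [0, 0, 0]], [[0, 0, 0], [0, 0, 0]], [[0, 0, 0], [0, 0, 0]], [[0, 0, 0], [0, 0, 0]], [[0, 0, 0], [0, 0, 0]], [[0, 0, 0], [0, 0, 0]], [[0, 0, 0], [0, 0, 0]], [[0, 0, 0], [0, 0, 0]], [[0, 0, 0], [0, 0, 0]], [[0, 0, 0], [0, 0, 0]]]' --grip 0 --grip_force 60

```text
clock: 12.35
tool_pos: [0.5008, -0.3334, 0.1845]
orientation: [0.456, 3.107, -0.001]
wrist_force: [-0.5, -0.3, 4.0]
opening: 0.0184
gripper_force: 60.8
```

Grip is too high on the handle; I'll reopen, go lower, and regrip.

Request:
step_arm --series '[[[0, 0, 0], [0, 0, 0]], [[0, 0, 0], [0, 0, 0]], [[0, 0, 0], [0, 0, 0]], [[0, 0, 0], [0, 0, 0]], [[0, 0, -0.4], [0, 0, 0]], [[0, 0, -0.3], [0, 0, 0]], [[0, 0, 0], [0, 0, 0]], [[0, 0, 0], [0, 0, 0]], [[0, 0, 0], [0, 0, 0]]]' --grip 0.7

```text
clock: 13.1
tool_pos: [0.5004, -0.3331, 0.1765]
orientation: [-0.456, -3.108, -0.0]
wrist_force: [-0.1, -0.7, 0.9]
opening: 0.0599
gripper_force: 0.0
```

Request:
step_arm --series '[[[0, 0, 0], [0, 0, 0]], [[0, 0, 0], [0, 0, 0]], [[0, 0, 0], [0, 0, 0]], [[0, 0, 0], [0, 0, 0]], [[0, 0, 0], [0, 0, 0]], [[0, 0, 0], [0, 0, 0]], [[0, 0, 0], [0, 0, 0]], [[0, 0, 0], [0, 0, 0]], [[0, 0, 0], [0, 0, 0]], [[0, 0, 0], [0, 0, 0]]]' --grip 0 --grip_force 60

```text
clock: 13.93
tool_pos: [0.5007, -0.3333, 0.1771]
orientation: [0.456, 3.108, -0.001]
wrist_force: [-0.3, -1.3, 2.3]
opening: 0.0192
gripper_force: 60.8
```

Request:
step_arm --series '[[[0, 0, 1], [0, 0, 0]], [[0, 0, 2], [0, 0, 0]], [[0, 0, 2], [0, 0, 0]], [[0, 0, 2], [0, 0, 0]], [[0, 0, 2], [0, 0, 0]], [[0, 0, 1], [0, 0, 0]], [[0, 0, 0], [0, 0, 0]], [[0, 0, 0], [0, 0, 0]], [[0, 0, 0], [0, 0, 0]]]'

```text
clock: 14.68
tool_pos: [0.5, -0.3327, 0.275]
orientation: [-0.455, -3.106, -0.003]
wrist_force: [-0.9, 0.2, -1.4]
opening: 0.0192
gripper_force: 60.3
```

Request:
step_arm --series '[[[0, 0, 2.8], [0, 0, 0]], [[0, 0, 2.8], [0, 0, 0]], [[0.2, 2.7, 0], [0, 0, 1.2]], [[0.2, 2.7, 0], [0, 0, 1.2]], [[0.2, 2.7, 0], [0, 0, 1.2]], [[0.2, 2.7, 0], [0, 0, 1.2]], [[0.2, 2.7, 0], [0, 0, 1.2]], [[0.2, 2.7, 0], [0, 0, 1.2]], [[0.2, 2.7, 0], [0, 0, 1.2]], [[0.2, 2.7, 0], [0, 0, 1.2]], [[0.2, 2.7, 0], [0, 0, 1.2]], [[0.2, 2.7, 0], [0, 0, 1.2]], [[0.2, 2.7, 0], [0, 0, 1.2]], [[0.2, 2.7, 0], [0, 0, 1.2]], [[0.2, 2.7, 0], [0, 0, 1.2]], [[0.2, 2.7, 0], [0, 0, 1.2]], [[0.2, 3, 0], [0, 0, 1.2]], [[0, 0, 0], [0, 0, 0]], [[0, 0, 0], [0, 0, 0]], [[0, 0, 0], [0, 0, 0]]]'

```text
clock: 16.35
tool_pos: [0.53, 0.0748, 0.3311]
orientation: [0.037, -3.138, 0.001]
wrist_force: [-0.5, -0.1, -2.0]
opening: 0.0191
gripper_force: 60.3
```

```bash
python3 - <<'E'
from meas import *
s=sense(); print(s['tool_pos'],s['orientation'])
o=np.zeros((560,800,3),np.uint8)
for i,n in enumerate(("top","scene")):
    im,d,P=grab(n,4); np.savez(n+'4',im=im,d=d,P=P)
    u0,v0,w,h=((250,80,130,180),(230,170,130,160))[i]
    A=cv2.resize(im[v0:v0+h,u0:u0+w],None,fx=3,fy=3,interpolation=cv2.INTER_CUBIC); o[:A.shape[0],i*400:i*400+A.shape[1]]=A
    m=(d>0)&(P[...,2]>.14)&(P[...,2]<.175)&(P[...,0]>.57)&(P[...,0]<.70)&(abs(P[...,1]-.08)<.05)
    Q=P[m]; print(n,len(Q)); 
    if len(Q)>5:
        print(Q[Q[:,0].argsort()][::max(1,len(Q)//8)].round(3).tolist(), Q[:,0].max()); print(np.polyfit(Q[:,0],Q[:,1],1),np.polyfit(Q[:,0],Q[:,2],1))
save('crop4',o)
E
```

```text
[0.53004906 0.07482652 0.33108032] [ 3.68271025e-02 -3.13834633e+00  9.89448697e-04]
top 0
scene 208
[[0.57, 0.073, 0.164], [0.583, 0.083, 0.165], [0.595, 0.077, 0.16], [0.608, 0.081, 0.163], [0.62, 0.081, 0.159], [0.631, 0.081, 0.157], [0.643, 0.066, 0.157], [0.655, 0.07, 0.159]] 0.6674196392431839
[-0.00026317  0.07511536] [-0.07905735  0.20811013]
```

View pics/crop4.png

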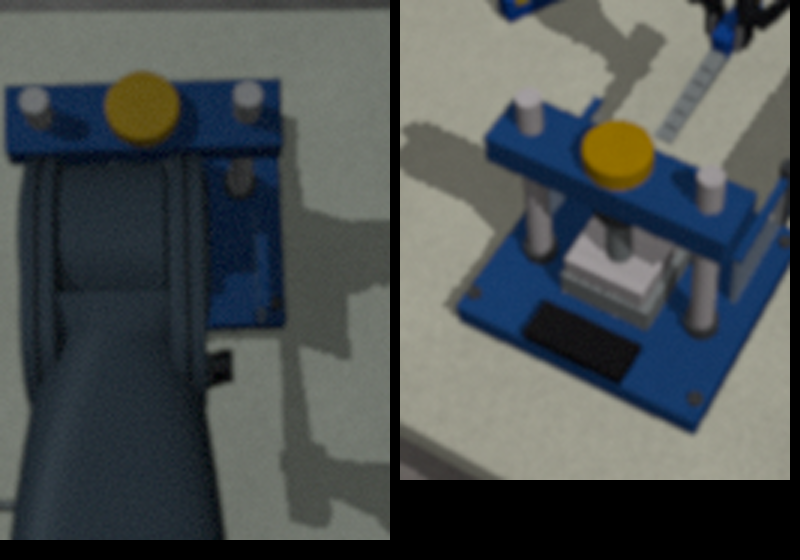

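The scene crop shows the blade held level, tip at about (665,135), in line with the platens at (615,260). Now lowering over the ledge.

Request:
step_arm --series '[[[0, 0, -2], [0, 0, 0]], [[0, 0, -2], [0, 0, 0]], [[0, 0, -2], [0, 0, 0]], [[0, 0, -1.5], [0, 0, 0]], [[0, 0, -1], [0, 0, 0]], [[0, 0, -0.5], [0, 0, 0]], [[0, 0, 0], [0, 0, 0]], [[0, 0, 0], [0, 0, 0]], [[0, 0, 0], [0, 0, 0]]]'

```text
clock: 17.5
tool_pos: [0.5311, 0.0748, 0.2441]
orientation: [-0.036, 3.139, -0.0]
wrist_force: [0.4, -0.0, -1.1]
opening: 0.0191
gripper_force: 60.3
```

Request:
step_arm --series '[[[0, 0, -0.1], [0, 0, 0]], [[0, 0, -0.1], [0, 0, 0]], [[0, 0, 0], [0, 0, 0]], [[0, 0, 0], [0, 0, 0]], [[0, 0, 0], [0, 0, 0]]]'

```text
clock: 17.92
tool_pos: [0.5305, 0.0749, 0.2409]
orientation: [-0.036, 3.141, 0.0]
wrist_force: [-0.1, -0.3, -2.4]
opening: 0.0189
gripper_force: 60.3
```

Request:
step_arm --series '[[[0, 0, -0.1], [0, 0, 0]], [[0, 0, -0.1], [0, 0, 0]], [[0, 0, 0], [0, 0, 0]], [[0, 0, 0], [0, 0, 0]]]'

```text
clock: 18.25
tool_pos: [0.5304, 0.0749, 0.2385]
orientation: [0.036, -3.141, 0.0]
wrist_force: [-0.3, 0.7, -1.9]
opening: 0.0187
gripper_force: 60.3
```

Request:
step_arm --series '[[[0, 0, -0.1], [0, 0, 0]], [[0, 0, 0], [0, 0, 0]], [[0, 0, 0], [0, 0, 0]], [[0, 0, 0], [0, 0, 0]]]'

```text
clock: 18.58
tool_pos: [0.5305, 0.0749, 0.2377]
orientation: [0.036, -3.141, 0.0]
wrist_force: [-0.3, 0.5, -2.0]
opening: 0.0191
gripper_force: 60.3
```

Request:
step_arm --series '[[[0, 0, -0.1], [0, 0, 0]], [[0, 0, 0], [0, 0, 0]], [[0, 0, 0], [0, 0, 0]], [[0, 0, 0], [0, 0, 0]]]'

```text
clock: 18.92
tool_pos: [0.5306, 0.0748, 0.237]
orientation: [-0.036, 3.141, -0.0]
wrist_force: [-0.2, -0.3, -0.9]
opening: 0.0188
gripper_force: 60.4
```

Request:
step_arm --series '[[[0, 0, -0.1], [0, 0, 0]], [[0, 0, 0], [0, 0, 0]], [[0, 0, 0], [0, 0, 0]], [[0, 0, 0], [0, 0, 0]]]'

```text
clock: 19.25
tool_pos: [0.5306, 0.0748, 0.2362]
orientation: [-0.036, 3.141, -0.0]
wrist_force: [-1.9, -1.2, 2.4]
opening: 0.0188
gripper_force: 60.8
```

Request:
step_arm --series '[[[0, 0, 0.05], [0, 0, 0]], [[0.4, 0.01, 0], [0, 0, 0]], [[0.4, 0.01, 0], [0, 0, 0]], [[0.4, 0.01, 0], [0, 0, 0]], [[0.4, 0.01, 0], [0, 0, 0]], [[0.4, 0.01, 0], [0, 0, 0]], [[0.4, 0.01, 0], [0, 0, 0]], [[0.4, 0.01, 0], [0, 0, 0]], [[0.4, 0.01, 0], [0, 0, 0]], [[0.4, 0.01, 0], [0, 0, 0]], [[0.4, 0.01, 0], [0, 0, 0]], [[0, 0, 0], [0, 0, 0]], [[0, 0, 0], [0, 0, 0]]]'

```text
clock: 20.33
tool_pos: [0.5714, 0.0759, 0.2365]
orientation: [-0.036, 3.139, 0.0]
wrist_force: [-0.2, 0.1, 2.2]
opening: 0.0188
gripper_force: 61.0
```

Request:
step_arm --series '[[[0.4, 0.01, 0], [0, 0, 0]], [[0.4, 0.01, 0], [0, 0, 0]], [[0.4, 0.01, 0], [0, 0, 0]], [[0.4, 0.01, 0], [0, 0, 0]], [[0.4, 0.01, 0], [0, 0, 0]], [[0, 0, 0], [0, 0, 0]], [[0, 0, 0], [0, 0, 0]], [[0, 0, 0], [0, 0, 0]]]'

```text
clock: 21.0
tool_pos: [0.5908, 0.0764, 0.2367]
orientation: [-0.036, 3.141, 0.0]
wrist_force: [-2.4, -0.1, 5.4]
opening: 0.0187
gripper_force: 61.3
```

Request:
step_arm --series '[[[0.3, 0.01, 0.05], [0, 0, 0]], [[0.3, 0.01, 0], [0, 0, 0]], [[0.2, 0, 0], [0, 0, 0]], [[0, 0, 0], [0, 0, 0]], [[0, 0, 0], [0, 0, 0]], [[0, 0, 0], [0, 0, 0]]]'

```text
clock: 21.5
tool_pos: [0.5986, 0.0766, 0.2369]
orientation: [0.036, -3.141, -0.0]
wrist_force: [-3.3, 0.1, 4.5]
opening: 0.0195
gripper_force: 61.2
```

Request:
step_arm --series '[[[0.2, 0, 0], [0, 0, 0]], [[0.2, 0.01, 0], [0, 0, 0]], [[0, 0, 0], [0, 0, 0]], [[0, 0, 0], [0, 0, 0]], [[0, 0, 0], [0, 0, 0]]]'

```text
clock: 21.92
tool_pos: [0.6025, 0.0767, 0.2369]
orientation: [0.036, -3.141, 0.0]
wrist_force: [-4.0, -0.6, 4.9]
opening: 0.0188
gripper_force: 61.2
```

```bash
cat > lift.py <<'E'
from meas import *
s=sense(); print(s['tool_pos'],s['wrist_force'],s['clock'])
im,d,P=grab("scene",8); z=np.load('scene3.npz')
# platen top patch, same pixels as reference
m=(z['d']>0)&(d>0)&(abs(z['P'][...,0]-.75)<.04)&(abs(z['P'][...,1]-.08)<.035)&(z['P'][...,2]>.08)&(z['P'][...,2]<.093)&(abs(P[...,2]-.087)<.012)
print(m.sum(),'ref',z['P'][m][:,2].mean(),'now',P[m][:,2].mean(),'lift mm',1e3*np.median((P-z['P'])[m][:,2]),1e3*np.mean((P-z['P'])[m][:,2]))
r=(z['d']>0)&(d>0)&(abs(z['P'][...,2]-.216)<.01)&(abs(z['P'][...,0]-.75)<.06)&(abs(z['P'][...,1]-.08)<.12); print('crosshead drift',1e3*np.median((P-z['P'])[r][:,2]),r.sum())
E
python3 lift.py
```

```text
[0.60249489 0.07666846 0.23691162] [-4.03117549 -0.60616032  4.86024961] 21.9167
400 ref 0.08580819531653266 now 0.08578621890259926 lift mm 0.036367372820540755 -0.021976413933401627
crosshead drift 0.012630915823957922 1405
```

Request:
step_arm --series '[[[0.2, 0, 0.04], [0, 0, 0]], [[0.2, 0.01, 0], [0, 0, 0]], [[0.2, 0, 0], [0, 0, 0]], [[0, 0, 0], [0, 0, 0]], [[0, 0, 0], [0, 0, 0]], [[0, 0, 0], [0, 0, 0]]]'

```text
clock: 22.82
tool_pos: [0.6087, 0.0768, 0.237]
orientation: [-0.036, 3.141, 0.0]
wrist_force: [-2.0, 0.6, 4.2]
opening: 0.0191
gripper_force: 61.1
```

Request:
step_arm --series '[[[0.2, 0, 0], [0, 0, 0]], [[0.2, 0.01, 0], [0, 0, 0]], [[0, 0, 0], [0, 0, 0]], [[0, 0, 0], [0, 0, 0]], [[0, 0, 0], [0, 0, 0]]]'

```text
clock: 23.23
tool_pos: [0.6123, 0.0768, 0.2371]
orientation: [0.036, -3.14, 0.0]
wrist_force: [-3.7, -0.1, 5.4]
opening: 0.0191
gripper_force: 61.3
```

```bash
python3 lift.py
```

```text
[0.61226491 0.0768358  0.23706243] [-3.71093021 -0.12991211  5.44489503] 23.2333
400 ref 0.08580819531653266 now 0.08589442701231935 lift mm 0.04238517761542826 0.08623169578668474
crosshead drift 0.0033851900095305254 1405
```

Request:
step_arm --series '[[[0.2, 0, 0.02], [0, 0, 0]], [[0.2, 0.01, 0], [0, 0, 0]], [[0, 0, 0], [0, 0, 0]], [[0, 0, 0], [0, 0, 0]], [[0, 0, 0], [0, 0, 0]]]'

```text
clock: 24.05
tool_pos: [0.6154, 0.077, 0.2371]
orientation: [0.036, -3.137, 0.0]
wrist_force: [-7.5, 0.2, 7.1]
opening: 0.0188
gripper_force: 61.4
```

Request:
step_arm --series '[[[0.2, 0, 0], [0, 0, 0]], [[0.2, 0.01, 0], [0, 0, 0]], [[0, 0, 0], [0, 0, 0]], [[0, 0, 0], [0, 0, 0]], [[0, 0, 0], [0, 0, 0]]]'

```text
clock: 24.47
tool_pos: [0.6191, 0.0771, 0.2371]
orientation: [0.036, -3.136, 0.0]
wrist_force: [-7.8, -0.6, 6.8]
opening: 0.019
gripper_force: 61.5
```

```bash
python3 lift.py
```

```text
[0.61907031 0.077114   0.2370869 ] [-7.84879933 -0.57336592  6.76948657] 24.4667
400 ref 0.08580819531653266 now 0.08628427192949094 lift mm 0.40735205942735164 0.4760766129582865
crosshead drift 0.04068241972332576 1405
```

Request:
step_arm --series '[[[0.2, 0, 0], [0, 0, 0]], [[0.2, 0.01, 0], [0, 0, 0]], [[0.2, 0, 0], [0, 0, 0]], [[0.2, 0.01, 0], [0, 0, 0]], [[0, 0, 0], [0, 0, 0]], [[0, 0, 0], [0, 0, 0]], [[0, 0, 0], [0, 0, 0]]]'

```text
clock: 25.45
tool_pos: [0.6264, 0.0773, 0.2371]
orientation: [0.036, -3.134, 0.0]
wrist_force: [-10.8, 0.3, 8.6]
opening: 0.0188
gripper_force: 61.7
```

```bash
python3 lift.py
```

```text
[0.62643713 0.07730613 0.23710645] [-10.81180626   0.30897571   8.62131771] 25.45
400 ref 0.08580819531653266 now 0.0868364048299463 lift mm 0.9885822984464221 1.0282095134136253
crosshead drift 0.037202820936360625 1405
```

One more small push, then settle and check.

Request:
step_arm --series '[[[0.2, 0, 0], [0, 0, 0]], [[0.2, 0.01, 0], [0, 0, 0]], [[0.2, 0, 0], [0, 0, 0]], [[0, 0, 0], [0, 0, 0]], [[0, 0, 0], [0, 0, 0]], [[0, 0, 0], [0, 0, 0]], [[0, 0, 0], [0, 0, 0]], [[0, 0, 0], [0, 0, 0]], [[0, 0, 0], [0, 0, 0]], [[0, 0, 0], [0, 0, 0]], [[0, 0, 0], [0, 0, 0]], [[0, 0, 0], [0, 0, 0]]]'

```text
clock: 26.85
tool_pos: [0.6319, 0.0775, 0.2371]
orientation: [0.037, -3.133, 0.0]
wrist_force: [-12.7, 0.2, 9.4]
opening: 0.0189
gripper_force: 61.8
```

```bash
python3 lift.py; python3 - <<'E'
from h import *
im,d,P=cloud("scene")
A=cv2.resize(im[150:320,220:390],None,fx=3.4,fy=3.4,interpolation=cv2.INTER_CUBIC); save('fin',A)
E
```

```text
[0.63193759 0.0774707  0.23708891] [-12.6747555    0.23102138   9.44897786] 26.85
400 ref 0.08580819531653266 now 0.08707951095835373 lift mm 1.2914987767318684 1.2713156418210607
crosshead drift 0.02143683448035949 1405
```

View pics/fin.png

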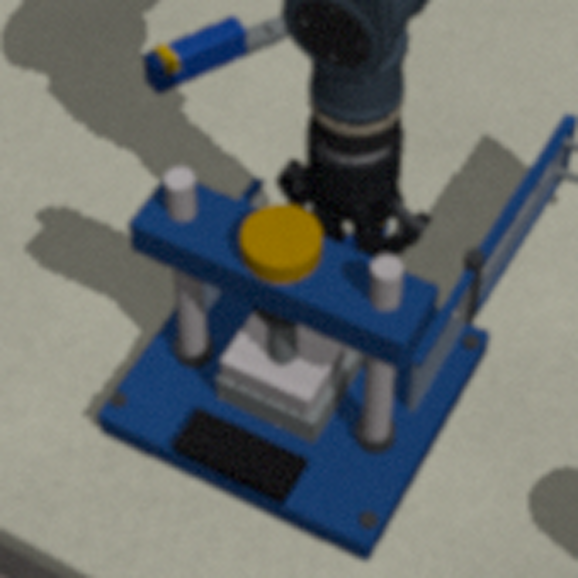

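The picture shows the gripper holding the gauge in front of the platens (370,230), and the door open at the right (520,220). The platen is lifted about 1.3 mm and drags at about 12 N, so I'm handing in.

```bash
python3 -c "
from plant import sign_off
print(sign_off())"
```

```text
the job is handed in; nothing more can be done
None
```

The job is handed in (the sign-off returned no verdict): the guard door is open about a right angle, and the arm still grips the gauge with its blade under the upper platen, which the camera measured as lifted about 1.3 mm; the arm was kept clear of the bowl, tub and beaker.

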